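# Tip up a flat stage insert and rack it upright

## Task

A flat metal microscope stage insert lies in the channel of the loading block: push it along the channel until its leading end hangs over the trough and meets the low stop wall, then press that overhanging end down so that the plate tips up and drops in to stand in the trough. Take it by its raised end, lift it out and lower it all the way into the one empty slot of the white rack, letting go only when it is down. Leave it standing there, and leave the two stored inserts, the bottle and the glass dish where they are.

Things in the scene. Friction and masses are not known exactly. Their poses are not given: they have to be found in the camera images.
- insert_mid (a point): Centre of the stage insert to be moved: solid flat aluminium plate with a glass window, 90 mm wide (its x), 130 mm long (its y), 8 mm thick (its z, up while flat), 0.24 kg. Starts flat on the channel floor, +y end leading. Tipped, it stands in the trough on its +y end, leaning back on the trough's near edge, its -y end about 50 mm above the channel floor.
- block: Fixed grey loading block with an aluminium channel on top. Origin on the bench below the middle of the edge where channel ends and trough begins; y points along the channel to the trough and stop wall, x across, z up. Channel floor 85 mm above the bench, from y = -200 to 0 mm, 96 mm wide between rails 6 mm high, rear open.
- trough_mid (a point): Middle of the trough's mouth, level with the channel floor, axes as the block. The trough is 50 mm long (along y), open above; its floor slopes at 45 degrees, from 47 mm below the channel floor at the stop wall to 77 mm below it nearer the channel. The overhanging end of the plate pressed down here, 30 mm below the channel floor, makes the plate slide in by itself.
- stop_wall (a point): Middle of the top of the stop wall's near face, axes as the block. Wall 12 mm thick across the trough's far side, face 50 mm beyond the channel's end, top 4 mm above the channel floor: it stops the sliding plate with 50 mm overhanging, 15 mm short of its balance point, so that it lies flat until pressed.
- rack: Fixed white rack. Origin on the bench under its centre; base 110 x 210 x 10 mm. Three slots, at y = -70, 0 and +70 mm in its frame, each running along its x: 15 mm wide (in y) between two ribs 90 mm long, 6 mm thick and 50 mm high above the base. Slot floors are 10 mm above the bench. An insert stands in a slot on a 90 mm end, 130 mm high, its faces towards the rack's +y and -y.
- free_slot (a point): Centre of the floor of the free slot (10 mm above the bench), marked by a brown strip of card (106 x 15 mm, under 1 mm thick) on its floor. Same axes as the rack: the slot runs along x.
- stored_a_mid (a point): Centre of a stored insert, same plate, standing upright and loose in one of the other slots; leave alone.
- stored_b_mid (a point): Centre of the second stored insert, as the first; leave alone.
- oil_mid (a point): Middle of an amber bottle, 48 mm across, 100 mm high; leave alone.
- dish_mid (a point): Middle of a shallow glass dish, 90 mm across, 18 mm high; leave alone.
Mind the look-alikes: they are no part of the job. Several things have the shape of the rack; the one meant has the colours described above.

How it is judged (in metres and radians):
On the way, in this order (a step that is already met when the one before it is completed fails the run):
1. the insert has been slid along the channel, flat, until its leading end is within 10 mm of the stop wall (y of insert_mid in the frame of block above -0.025 m and angle between insert_mid's own z axis and vertical below 0.12 rad), for 0.1 s.
2. pressed at its overhanging end, the insert has tipped up and stands in the trough, steeper than 57 degrees (angle between insert_mid's own z axis and vertical above 1 rad and z of insert_mid in the frame of block below 0.105 m and y of insert_mid in the frame of block above -0.03 m), for 0.2 s.
3. the insert is held in the fingers and lifted clear of the trough (height (world z) of insert_mid above 0.14 m and contact force between the fingers and insert above 1 N), for 0.1 s.
4. still held, the insert is down in the free slot (within 8 mm of its floor) (height (world z) of insert_mid below 0.083 m and horizontal distance between insert_mid and free_slot below 0.022 m and angle between the y axis of insert_mid and the z axis of rack, either way round below 0.25 rad and contact force between the fingers and insert above 0.5 N), for 0.05 s.
At the end, for the whole second after the job is handed in: The insert stands on its end on the floor of the free slot, released and at rest, its centre within 22 mm of the slot's centre in plan and 68 to 79 mm above the bench, its length within 0.25 rad of upright; the stored inserts are within 20 mm of where they began (height (world z) of insert_mid between 0.068 and 0.079 m and horizontal distance between insert_mid and free_slot below 0.022 m and angle between the y axis of insert_mid and the z axis of rack, either way round below 0.25 rad and linear speed of insert below 0.02 m/s and distance of each of stored_a_mid, stored_b_mid from where it was at the start of the episode below 0.02 m); the robot touches nothing.
It fails at once if a stored insert is moved by more than 20 mm (distance of any of stored_a_mid, stored_b_mid from where it was at the start of the episode above 0.02 m).
It fails at once if the bottle or the dish is moved by more than 30 mm (distance of any of oil_mid, dish_mid from where it was at the start of the episode above 0.03 m).
It also fails if it takes over 58 s, if anything falls off the work surface, if the arm or the gripper's body presses on something with over 40 N, if the wrist force passes 120 N, or if a joint passes its speed limit or range.

## Robot

A 6-joint arm with a two-finger parallel gripper is mounted at the origin on the work surface. World frame = base frame: x ahead of the robot, y to its left, z up, the work surface at z = 0. Lengths are in mm, angles in rad, forces in N, time in s.
With the tool pointing down it reaches from about 275 to 725 mm from the base axis. Payload 5.6 kg.
Tool frame: the origin (TCP) lies at the centre of the arm's flange, where the gripper is bolted on; the fingertips stand 173 mm ahead of it and the grasp point (between the pads) lies 155 mm ahead of it (arm.grasp_offset is the distance from the TCP to the grasp point, in mm); z points along the fingers, y is the line along which they close (so a half turn about z gives the same grasp; the last joint's range is limited). The gripper opens to 85 mm and grips with 20 to 120 N. Pads are 22 mm wide; open, the fingers measure 114 mm over their backs; the gripper's body (76 mm by 85 mm) begins 54 mm behind the grasp point. The pads swing forward as they close: fully open they stand 13 mm farther back than shut.
Start: joints at [0.285, 0.255, 0.108, 0, -1.424, -0.285], TCP at [549.994, 0.025, 404.683] pointing down, gripper open.
Joint ranges: [-2.95, 2.95], [-1.21, 1.97], [-1.09, 1.5], [-2.87, 1.71], [-2.94, -0.07], [-3.05, 3.05]. Speed limits (rad/s): [2.57, 2.57, 3.14, 3.14, 3.14, 3.14].

## Interface

Orientations are given as a unit quaternion [x, y, z, w].
In Python, from bench import arm, eyes gives the robot as it stands.
- The arm moves only by the tool play_rows, never from a script. Its argument "commands" is a list of rows, each a list of 3 entries, a list of its own where there are three numbers: the shift along the tool's x, y, z in mm, then the turn, a rotation vector about the tool's x, y, z in degrees, then the closure, from 0 (fully open) to 1 (shut). A call has exactly 5 rows; each row is the pose to reach, as a shift and turn from the pose commanded when the call began, along the tool's axes at that moment; what a row does not reach only later rows make up. A row lasts 1/8 s, in which the tool goes at most 62.5 mm and 10.7 degrees, less where a joint would pass 70% of its speed; a pose out of reach is approached as far as the arm can. A call with a gripper value outside its range is refused whole. The fingers move at their own pace and stop on an object; the grip force is fixed at half the most. Time passes only in rows, so rows that repeat a pose let the fingers close, or fill a call up. It gives the time, the measured TCP pose, the force, the opening and the grip force at its end, in the units of the state.
- arm.state(): the state, without advancing time (a new reading comes with each control period).
- eyes.read_camera(name): name is "scene" or "side" or "wrist"; returns a dict with "frame" (480x640x3 uint8, red, green, blue), "depth" (480x640 float32, mm along the optical axis (not along the pixel's ray), 0 where there is no reading), "vfov" (degrees; the focal length in pixels is half the picture's height over the tangent of half this angle, whatever the lens; pixels are square), "cx", "cy" (the principal point, pixels), "rvec" (rotation vector, rad) and "tvec" (3), from world to camera coordinates, as OpenCV has them. Camera axes: x right, y down, z forward; pixel columns grow to the right and rows downward; lengths in mm; the calibration is good to about 2 mm. The wrist camera is an equidistant fisheye: a pixel r from the principal point sees the ray r / f radians off the axis. A picture is of the moment at which its call begins.
- arm.close_job(): hands the job in; it is judged then, once.
The state is a dict: "t": time; "joints": joint angles; "qvel": joint speeds; "joint_torque": joint torques, N m; "tool_pos": TCP position; "orientation": TCP orientation; "contact_force": force on the tool from outside, world axes, zero at the start; "wrist_torque": the same for the moment, N m; "grip_width": finger opening in mm; "gripper_force": force on a finger pad.
Only numpy, scipy, OpenCV 4.12 (cv2) and the standard library are available. Lean on these libraries where they do the work, as an engineer would, in place of code of your own. Each camera call takes 0.05 s, during which the arm holds its last target. There are 200 camera calls.

## Working session

There is one attempt and no reset: what is moved stays moved. The work goes in short steps, Python scripts to look and compute and a tool call to move; the robot and the scene stay as the last step left them, time stands still between calls to the robot, and variables do not carry over. Pictures are saved under pics/ and viewed, at most 11 in all, crops included, and the job is handed in when it is done.

Besides the shell and the picture viewer there is one more tool, called after ">>>" as a command line: name --argument value ..., lists and objects as JSON in quotes. play_rows: Moves the arm, as the interface text tells. Its arguments: {"type":"object","properties":{"commands":{"type":"array"}},"required":["commands"]}

```bash
mkdir -p pics; cat > h.py <<'E'
import numpy as np, cv2
from bench import arm, eyes
def grab(n):
    d=eyes.read_camera(n); np.savez(f'pics/{n}.npz',**d); return d
def cloud(d):
    h,w=d['depth'].shape; f=h/2/np.tan(np.radians(d['vfov'])/2)
    v,u=np.mgrid[:h,:w].astype(float); Z=d['depth'].astype(float)
    R,_=cv2.Rodrigues(np.array(d['rvec'],float)); t=np.array(d['tvec'],float).ravel()
    P=np.stack([(u-d['cx'])/f*Z,(v-d['cy'])/f*Z,Z],-1)
    return (P-t)@R
def save(n,im): cv2.imwrite(f'pics/{n}.png',cv2.cvtColor(np.ascontiguousarray(im),cv2.COLOR_RGB2BGR))
E
python3 - <<'E'
from h import *
for n in('scene','side'):
    d=grab(n); save(n+'0',d['frame'])
    R,_=cv2.Rodrigues(np.array(d['rvec'],float)); print(n,d['vfov'],d['cx'],d['cy'],-R.T@np.array(d['tvec']).ravel(),(d['depth']>0).mean())
print(arm.state())
E
```

```text
scene 42.597114483342416 321.93463701323435 251.00207452656156 [1325.05081414 -234.83366051 1118.83510309] 0.9959212239583334
side 46.38368728265439 314.27980856736536 243.40778971572632 [ 407.9980938  -904.09531808  829.73688506] 0.99591796875
{'t': 0.1, 'joints': array([ 2.84577968e-01,  2.55711960e-01,  1.07144685e-01, -4.35532038e-04,
       -1.42390973e+00, -2.84596983e-01]), 'qvel': array([-5.13197257e-05, -8.52695555e-04,  7.65677279e-04,  9.77817320e-04,
       -6.45411828e-04,  1.41397494e-03]), 'joint_torque': array([-2.13976258e-03, -3.87604666e+01,  2.38473254e+01,  5.37796766e+00,
       -3.79605262e-03, -3.77010252e-06]), 'tool_pos': array([5.49859569e+02, 5.80531817e-02, 4.03875463e+02]), 'orientation': array([-7.07077127e-01,  7.07135902e-01,  5.92420567e-04, -6.33722230e-04]), 'contact_force': array([-0.23974171, -0.23790225,  0.4839437 ]), 'wrist_torque': array([-0.01706201,  0.01228219,  0.00951168]), 'gripper_force': 0.0, 'grip_width': 85.12521467746737}
```

View pics/scene0.png

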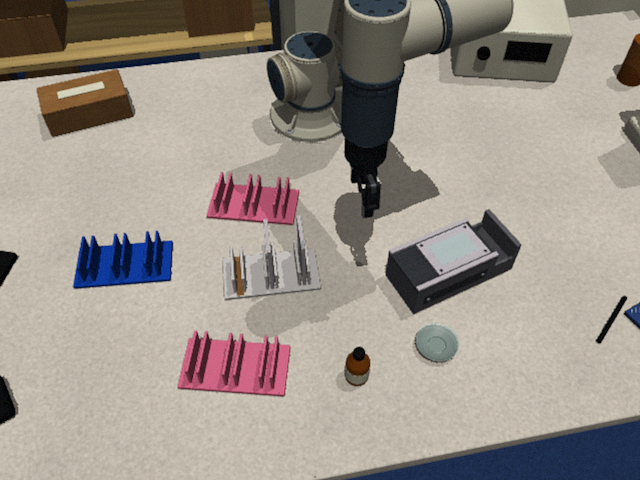

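View pics/side0.png

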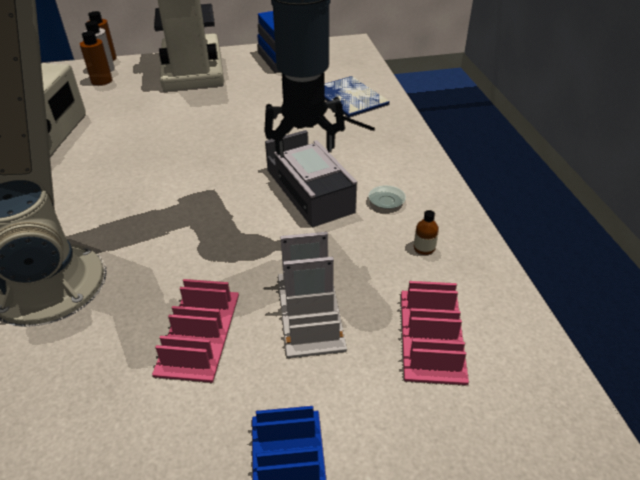

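Scene view: candidates for the rack are pink (253,202), pink (235,362), blue (123,260) and white (270,272). The white one fits, and its brown card is at (238,272). The block is at (455,255), bottle (358,367), dish (437,343). Next I'll take a top-down height map and close crops.

```bash
python3 - <<'E'
from h import *
L=lambda n:dict(np.load(f'pics/{n}.npz'))
# orthographic maps from both clouds, 2px/mm ... region x 350..750,y -350..350
H=np.full((400,700),-1.);C=np.zeros((400,700,3),np.uint8)
for n in('scene','side'):
    d=L(n);P=cloud(d).reshape(-1,3);c=d['frame'].reshape(-1,3)
    np.set_printoptions(precision=1,suppress=True)
    m=(P[:,2]<190)&(P[:,0]>350)&(P[:,0]<749)&(abs(P[:,1])<349)
    P=P[m];c=c[m];o=np.argsort(P[:,2]);P=P[o];c=c[o]
    i=(P[:,0]-350).astype(int);j=(P[:,1]+350).astype(int)
    for k in range(len(P)):
        for a in(0,1):
            for b in (0,1):
                y,x=min(i[k]+a,399),min(j[k]+b,699)
                if P[k,2]>H[y,x]: H[y,x]=P[k,2];C[y,x]=c[k]
    b=(P[:,2]<10);print(n,np.median(P[b,2]))
hm=cv2.applyColorMap(np.clip(H*1.6,0,255).astype(np.uint8),cv2.COLORMAP_JET)[:,:,::-1]
np.save('pics/H.npy',H)
a=C[50:350];b=hm[50:350]
save('ortho',np.vstack([a,b]))
d=L('scene');save('crop',np.hstack([cv2.resize(d['frame'][195:325,375:530],(465,390),interpolation=2),cv2.resize(d['frame'][210:310,215:325],(330,300),interpolation=2).copy() if 0 else cv2.resize(cv2.copyMakeBorder(d['frame'][210:310,215:325],15,15,0,0,0),(330,390),interpolation=2)]))
E
```

```text
scene 0.5420638218570396
side -0.38166378917443966
```

View pics/ortho.png

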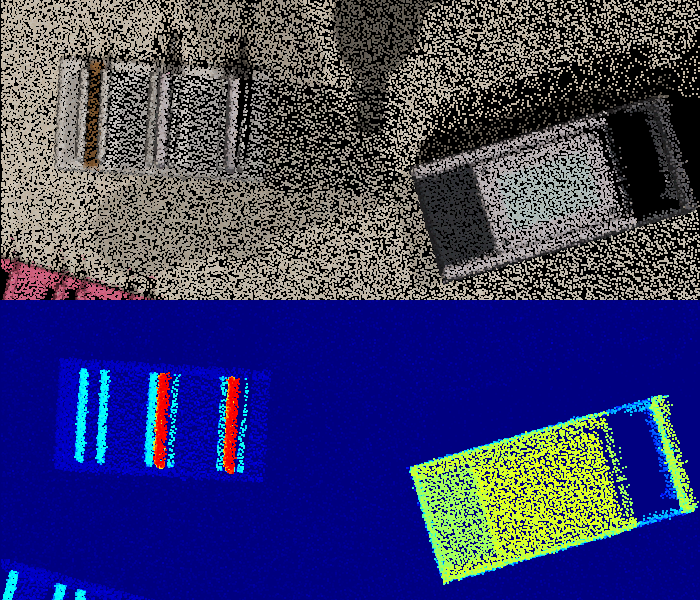

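View pics/crop.png

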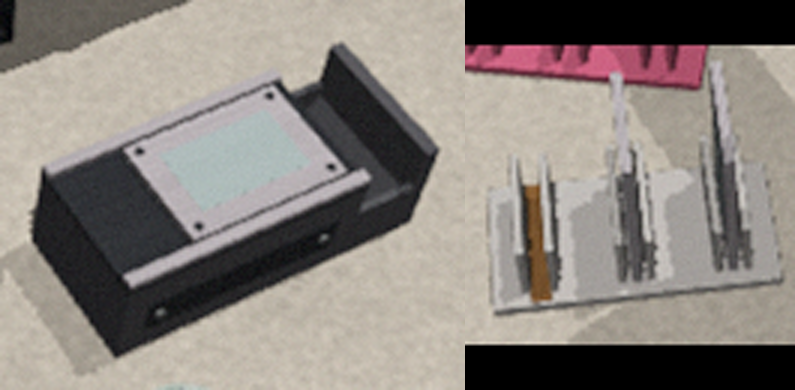

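The crops confirm it. The plate in the channel spans (125..345, 85..240) in the left crop, with the trough and stop wall at upper right. In the right crop, the free slot with the brown card is at (540,245) and the stored plates are at (625,180) and (730,170). Now I'll measure poses.

```bash
python3 - <<'E'
from h import *
np.set_printoptions(precision=2,suppress=True)
L=lambda n:dict(np.load(f'pics/{n}.npz'))
for n in('scene','side'):
    d=L(n);P=cloud(d);hsv=cv2.cvtColor(d['frame'],cv2.COLOR_RGB2HSV);X,Y,Z=P[...,0],P[...,1],P[...,2]
    def rect(m,name):
        p=P[m]; (c,s,a)=cv2.minAreaRect(p[:,:2].astype(np.float32)); print(n,name,m.sum(),'c',np.array(c),'size',np.array(s),a,'z',np.percentile(p[:,2],[5,50,95]),'med',np.median(p[:,:2],0))
    box=(X>480)&(X<700)&(Y>50)&(Y<360)
    rect(box&(Z>78)&(Z<100),'blocktop')
    lab,_=None,None
    br=(hsv[...,2]>135)
    m=(box&(Z>90)&(Z<98)&(hsv[...,2]>100)).astype(np.uint8)
    m=cv2.erode(m,np.ones((3,3)))
    k,l,st,_c=cv2.connectedComponentsWithStats(m,connectivity=4)
    i=1+np.argmax(st[1:,4]); rect(l==i,'plate(eroded)')
    glass=box&(Z>85)&(hsv[...,0]>75)&(hsv[...,0]<105)&(hsv[...,1]>15)&(hsv[...,2]>100); rect(glass,'glass')
    rb=(X>440)&(X<590)&(Y>-310)&(Y<-70)
    rect(rb&(Z>6)&(Z<14)&(hsv[...,1]<60),'rackbase')
    rect(rb&(hsv[...,0]<20)&(hsv[...,1]>120)&(Z<25),'card')
    ribs=rb&(Z>50)&(Z<70)&(Y<-235); 
    for q in(0,1):
        yy=Y[ribs]; 
    # per-rib tops: project on rack y; print clusters
    p=P[ribs&(Z>56)]; h,e=np.histogram(p[:,1],bins=np.arange(-290,-230,3)); print(h,e[0])
    rect(rb&(Z>100)&(Y<-155),'storedA'); rect(rb&(Z>100)&(Y>-155),'storedB')
E
```

```text
scene blocktop 4809 c [587.72 204.42] size [122.96 267.15] 16.042407989501953 z [81.85 90.73 95.82] med [599.61 175.94]
scene plate(eroded) 894 c [592.1  197.46] size [ 86.25 124.52] 16.196613311767578 z [90.8  93.59 96.52] med [594.69 191.73]
scene glass 725 c [590.15 197.54] size [55.82 91.74] 16.91267967224121 z [90.23 93.77 96.79] med [591.44 197.07]
scene rackbase 2428 c [ 515.16 -183.58] size [139.22 228.81] 2.0203566551208496 z [ 6.87 10.12 13.33] med [ 529.75 -189.19]
scene card 184 c [ 513.02 -257.87] size [ 12.84 104.11] 88.53167724609375 z [ 7.32 10.79 14.98] med [ 519.48 -257.34]
[ 0  0  0  0  0  3 27 43 22  1  0  0  3 27 44 20  2  0  0] -290
scene storedA 189 c [ 519.9  -187.55] size [ 8.49 94.88] 86.63233947753906 z [107.04 139.2  142.68] med [ 535.68 -188.32]
scene storedB 220 c [ 524.96 -118.  ] size [ 8.77 95.8 ] 86.77053833007812 z [106.6  138.34 142.65] med [ 535.98 -119.47]
side blocktop 2842 c [586.29 204.62] size [120.39 268.97] 15.97564697265625 z [81.34 89.8  94.16] med [593.51 160.18]
side plate(eroded) 359 c [596.87 196.15] size [127.65  73.77] 64.71954345703125 z [90.5  92.51 94.92] med [598.83 191.45]Traceback (most recent call last):
  File "<stdin>", line 16, in <module>
  File "<stdin>", line 7, in rect
    return _quantile_unchecked(
        a, q, axis, out, overwrite_input, method, keepdims, weights)
    return _ureduce(a,
                    func=_quantile_ureduce_func,
    ...<5 lines>...
                    overwrite_input=overwrite_input,
                    method=method)
    r = func(a, **kwargs)
    result = _quantile(arr,
                       quantiles=q,
    ...<2 lines>...
                       out=out,
                       weights=wgt)
    slices_having_nans = np.isnan(arr[-1, ...])
                                  ~~~^^^^^^^^^
IndexError: index -1 is out of bounds for axis 0 with size 0
```

```bash
cat >> h.py <<'E'
from scipy.spatial.transform import Rotation as Ro
A=np.radians(16.0); BY=np.array([-np.sin(A),np.cos(A),0]); BX=np.array([np.cos(A),np.sin(A),0]); B0=np.array([568,270.8,0])
def blk(x,y,z): return B0+x*BX+y*BY+np.array([0,0,z])
def plan(pt,off,zdir=(0,0,-1),ydir=BY):
    """move so that point off mm ahead of the TCP is at pt"""
    z=np.array(zdir,float);z/=np.linalg.norm(z); y=np.array(ydir,float); y-=z*(y@z); y/=np.linalg.norm(y)
    R=np.stack([np.cross(y,z),y,z],1); s=arm.state(); R0=Ro.from_quat(s['orientation'])
    tcp=np.array(pt)-off*z
    print('t',s['t'],'tcp',s['tool_pos'].round(1),'F',s['contact_force'].round(1),'w',round(float(s['grip_width']),1),'->',tcp.round(1))
    print('shift',R0.inv().apply(tcp-s['tool_pos']).round(1),'turn',np.degrees((R0.inv()*Ro.from_matrix(R)).as_rotvec()).round(1))
E
python3 - <<'E'
from h import *
plan(blk(1,-168,88)+[0,0,50],173)
E
```

```text
t 0.1 tcp [5.499e+02 1.000e-01 4.039e+02] F [-0.2 -0.2  0.5] w 85.1 -> [615.3 109.6 311. ]
shift [-109.5  -65.6   92.8] turn [ 0.1 -0.1 74. ]
```

>>> play_rows --commands '[[[-22, -13, 10], [0, 0, 10], 1], [[-44, -26, 20], [0, 0, 20], 1], [[-66, -39, 30], [0, 0, 30], 1], [[-88, -52, 40], [0, 0, 40], 1], [[-110, -66, 50], [0, 0, 50], 1]]'

```text
t: 0.72
tool_pos: [616.2, 110.8, 353.8]
orientation: [-0.339, 0.941, 0.0, -0.001]
contact_force: [0.1, -1.0, -0.5]
grip_width: 0.2
gripper_force: 0.0
```

>>> play_rows --commands '[[[0, 0, 10], [0, 0, 8], 1], [[0, 0, 20], [0, 0, 16], 1], [[0, 0, 30], [0, 0, 24], 1], [[0, 0, 42], [0, 0, 24], 1], [[0, 0, 42], [0, 0, 24], 1]]'

```text
t: 1.35
tool_pos: [615.6, 109.9, 311.1]
orientation: [-0.14, 0.99, -0.0, -0.001]
contact_force: [-0.7, 0.1, -0.4]
grip_width: 0.1
gripper_force: 0.0
```

```bash
python3 - <<'E'
from h import *
plan(blk(1,-168,88),173)
d=grab('scene');e=grab('side');save('s1',np.hstack([cv2.resize(d['frame'][150:330,370:550],(400,400)),cv2.resize(e['frame'][80:260,220:400],(400,400))]))
E
```

```text
t 1.35 tcp [615.6 109.9 311.1] F [-0.7  0.1 -0.4] w 0.1 -> [615.3 109.6 261. ]
shift [ 0.3 -0.2 50.2] turn [-0.  -0.2  0.1]
```

View pics/s1.png

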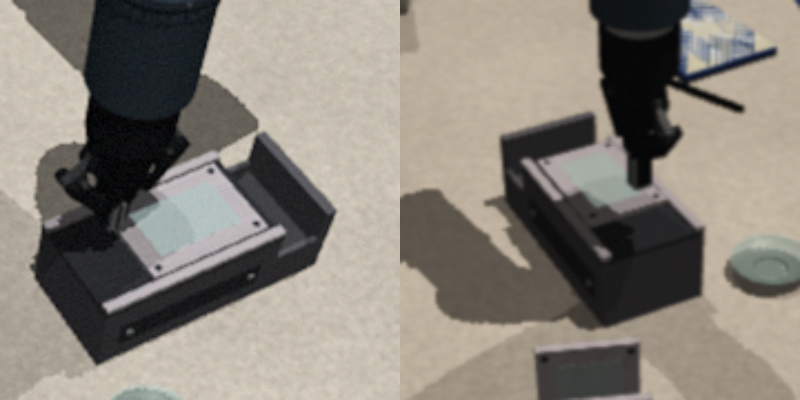

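The closed fingers are above the channel, just behind the plate's rear edge, at (118,215) left and (640,180) right. I'll descend now.

>>> play_rows --commands '[[[0, 0, 15], [0, 0, 0], 1], [[0, 0, 30], [0, 0, 0], 1], [[0, 0, 40], [0, 0, 0], 1], [[0, 0, 46], [0, 0, 0], 1], [[0, 0, 49], [0, 0, 0], 1]]'

```text
t: 2.08
tool_pos: [616.0, 110.0, 263.3]
orientation: [-0.139, 0.99, -0.0, -0.0]
contact_force: [0.7, -0.8, -0.2]
grip_width: 0.0
gripper_force: 0.0
```

>>> play_rows --commands '[[[0, 5, 2], [0, 0, 0], 1], [[0, 12, 2], [0, 0, 0], 1], [[0, 20, 2], [0, 0, 0], 1], [[0, 28, 2], [0, 0, 0], 1], [[0, 36, 2], [0, 0, 0], 1]]'

```text
t: 2.7
tool_pos: [606.0, 145.0, 262.0]
orientation: [-0.139, 0.99, -0.0, 0.0]
contact_force: [1.1, -2.3, 1.5]
grip_width: 0.2
gripper_force: 1.2
```

>>> play_rows --commands '[[[0, 7, 0], [0, 0, 0], 1], [[0, 14, 0], [0, 0, 0], 1], [[0, 20, 0], [0, 0, 0], 1], [[0, 25, 0], [0, 0, 0], 1], [[0, 28, 0], [0, 0, 0], 1]]'

```text
t: 3.32
tool_pos: [598.4, 171.7, 262.0]
orientation: [-0.139, 0.99, -0.0, 0.0]
contact_force: [1.0, -3.7, 3.1]
grip_width: -0.1
gripper_force: 1.9
```

```bash
python3 - <<'E'
from h import *
plan(blk(1,-94.5,88),173)
d=grab('scene');P=cloud(d);hsv=cv2.cvtColor(d['frame'],cv2.COLOR_RGB2HSV)
box=(P[...,0]>480)&(P[...,0]<700)&(P[...,1]>50)&(P[...,1]<360)&(P[...,2]>85)&(P[...,2]<100)&(hsv[...,2]>100)
q=P-B0; y=q@BY; x=q@BX
m=box&(abs(x)<30); print('plate y range',np.percentile(y[m],[0.5,2,50,98,99.5]))
w=(P[...,2]>80)&(abs(x)<40)&(y>44)&(y<70)&(P[...,2]<100); print('wall',np.percentile(y[w],[1,5,50,95,99]),np.median(P[...,2][w]))
E
```

```text
t 3.325 tcp [598.4 171.7 262. ] F [ 1.  -3.7  3.1] w -0.1 -> [595.  180.2 261. ]
shift [0.9 9.1 1. ] turn [-0.  0.  0.]
plate y range [-95.44109846 -91.9507175  -20.17947933  30.40203259  56.52032275]
wall [46.52518926 47.79244949 52.32704391 60.68853578 62.47025091] 87.79617876059525
```

>>> play_rows --commands '[[[0, 3, 0], [0, 0, 0], 1], [[0, 6, 0], [0, 0, 0], 1], [[0, 8, 0], [0, 0, 0], 1], [[0, 10, 0], [0, 0, 0], 1], [[0, 11, 0], [0, 0, 0], 1]]'

```text
t: 4.0
tool_pos: [595.3, 182.2, 261.6]
orientation: [-0.139, 0.99, 0.0, -0.0]
contact_force: [0.8, -3.2, 2.4]
grip_width: -0.3
gripper_force: 1.7
```

>>> play_rows --commands '[[[0, 1, 0], [0, 0, 0], 1], [[0, 2, 0], [0, 0, 0], 1], [[0, 3, 0], [0, 0, 0], 1], [[0, 3, 0], [0, 0, 0], 1], [[0, 3, 0], [0, 0, 0], 1]]'

```text
t: 4.62
tool_pos: [594.4, 185.1, 261.6]
orientation: [-0.139, 0.99, 0.0, -0.0]
contact_force: [-0.3, -3.3, 1.6]
grip_width: -0.0
gripper_force: 1.3
```

```bash
python3 - <<'E'
from h import *
plan(blk(1,-94.5,88),173)
d=grab('scene');P=cloud(d);hsv=cv2.cvtColor(d['frame'],cv2.COLOR_RGB2HSV)
q=P-B0; y=q@BY; x=q@BX
m=(P[...,2]>88)&(P[...,2]<100)&(hsv[...,2]>100)&(abs(x)<38)&(y>-110)&(y<46); print('plate y range',np.percentile(y[m],[0.5,2,50,98,99.5]))
e=grab('side');save('s2',np.hstack([cv2.resize(d['frame'][150:330,370:550],(400,400)),cv2.resize(e['frame'][80:260,220:400],(400,400))]))
E
```

```text
t 4.625 tcp [594.4 185.1 261.6] F [-0.3 -3.3  1.6] w -0.0 -> [595.  180.2 261. ]
shift [ 0.8 -4.8  0.6] turn [ 0. -0.  0.]
plate y range [-81.96874383 -79.01167961  -7.89797577  43.13731991  45.34339462]
```

View pics/s2.png

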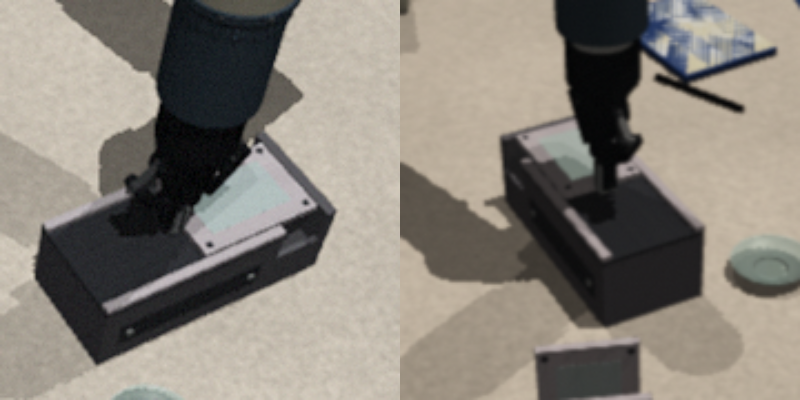

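The plate has nearly reached the wall: its front edge is at (290,170) left, close to the wall. I'll push in small steps until the force rises.

>>> play_rows --commands '[[[0, 1, 0], [0, 0, 0], 1], [[0, 2, 0], [0, 0, 0], 1], [[0, 3, 0], [0, 0, 0], 1], [[0, 3, 0], [0, 0, 0], 1], [[0, 3, 0], [0, 0, 0], 1]]'

```text
t: 5.35
tool_pos: [593.6, 188.0, 261.6]
orientation: [-0.139, 0.99, 0.0, -0.0]
contact_force: [0.5, -2.2, 1.7]
grip_width: -0.0
gripper_force: 0.9
```

>>> play_rows --commands '[[[0, 1, 0], [0, 0, 0], 1], [[0, 1.5, 0], [0, 0, 0], 1], [[0, 2, 0], [0, 0, 0], 1], [[0, 2, 0], [0, 0, 0], 1], [[0, 2, 0], [0, 0, 0], 1]]'

```text
t: 5.98
tool_pos: [593.4, 189.1, 261.6]
orientation: [-0.139, 0.99, -0.001, -0.0]
contact_force: [2.0, -5.5, 0.4]
grip_width: -0.1
gripper_force: 3.0
```

```bash
python3 - <<'E'
from h import *
plan(blk(1,-94.5,88),173)
d=grab('scene');P=cloud(d);hsv=cv2.cvtColor(d['frame'],cv2.COLOR_RGB2HSV)
q=P-B0; y=q@BY; x=q@BX
m=(P[...,2]>88)&(P[...,2]<100)&(hsv[...,2]>100)&(abs(x)<38)&(y>-110)&(y<60); print('plate y range',np.percentile(y[m],[0.5,2,50,98,99.5]))
E
```

```text
t 5.975 tcp [593.4 189.1 261.6] F [ 2.  -5.5  0.4] w -0.1 -> [595.  180.2 261. ]
shift [ 0.8 -8.9  0.6] turn [-0.1 -0.  -0. ]
plate y range [-78.47815301 -75.14295933  -2.25995994  51.24081262  54.54453818]
```

>>> play_rows --commands '[[[0, -6, 0], [0, 0, 0], 1], [[0, -6, -30], [0, 0, 0], 1], [[0, 30, -30], [0, 0, 0], 1], [[0, 75, -30], [0, 0, 0], 1], [[0, 113, -30], [0, 0, 0], 1]]'

```text
t: 6.65
tool_pos: [561.2, 300.1, 291.5]
orientation: [-0.139, 0.99, 0.001, -0.0]
contact_force: [1.0, -0.8, -0.3]
grip_width: 0.1
gripper_force: 0.0
```

>>> play_rows --commands '[[[0, 0, 8], [0, 0, 0], 1], [[0, 0, 16], [0, 0, 0], 1], [[0, 0, 16], [0, 0, 0], 1], [[0, 0, 16], [0, 0, 0], 1], [[0, 0, 16], [0, 0, 0], 1]]'

```text
t: 7.28
tool_pos: [562.2, 298.0, 276.1]
orientation: [-0.139, 0.99, 0.0, 0.0]
contact_force: [0.8, 0.3, -0.8]
grip_width: -0.0
gripper_force: 0.0
```

```bash
python3 - <<'E'
from h import *
plan(blk(1,28,52),173)
E
```

```text
t 7.275 tcp [562.2 298.  276.1] F [ 0.8  0.3 -0.8] w -0.0 -> [561.2 298.  225. ]
shift [ 1.   0.3 51.1] turn [ 0.  0. -0.]
```

>>> play_rows --commands '[[[0, 0, 7], [0, 0, 0], 1], [[0, 0, 15], [0, 0, 0], 1], [[0, 0, 24], [0, 0, 0], 1], [[0, 0, 33], [0, 0, 0], 1], [[0, 0, 41], [0, 0, 0], 1]]'

```text
t: 7.9
tool_pos: [562.2, 300.3, 236.6]
orientation: [-0.14, 0.99, 0.002, 0.002]
contact_force: [-10.3, 11.6, 23.4]
grip_width: -0.3
gripper_force: 8.5
```

>>> play_rows --commands '[[[0, 0, 5], [0, 0, 0], 1], [[0, 0, 10], [0, 0, 0], 1], [[0, 0, 10], [0, 0, 0], 1], [[0, 0, 5], [0, 0, 0], 1], [[0, 0, -10], [0, 0, 0], 1]]'

```text
t: 8.52
tool_pos: [561.5, 299.2, 244.2]
orientation: [-0.14, 0.99, 0.0, -0.0]
contact_force: [-0.1, -0.2, 0.9]
grip_width: -0.2
gripper_force: 0.0
```

>>> play_rows --commands '[[[0, 0, -30], [0, 0, 0], 1], [[0, 0, -60], [0, 0, 0], 1], [[0, 0, -90], [0, 0, 0], 1], [[0, 0, -120], [0, 0, 0], 0.5], [[0, 0, -120], [0, 0, 0], 0.3]]'

```text
t: 9.15
tool_pos: [562.5, 298.0, 367.1]
orientation: [-0.139, 0.99, 0.001, 0.002]
contact_force: [0.5, -0.3, -0.9]
grip_width: 35.3
gripper_force: 0.0
```

```bash
python3 - <<'E'
from h import *
d=grab('scene');e=grab('side');save('s3',np.hstack([cv2.resize(d['frame'][150:330,370:550],(400,400)),cv2.resize(e['frame'][80:260,220:400],(400,400))]))
for c in(d,e):
    P=cloud(c);q=P-B0;y=q@BY;x=q@BX;z=P[...,2]
    for lo in range(95,160,6):
        m=(z>lo)&(z<lo+6)&(abs(x)<46)&(y>-60)&(y<40)
        if m.sum()>5: print(lo,m.sum(),'y',np.percentile(y[m],[5,50,95]).round(1),'x',np.percentile(x[m],[2,98]).round(1))
E
```

```text
119 6 y [-24.7 -24.2 -23.1] x [-22.6  27.6]
131 31 y [-32.6 -31.1 -27.7] x [-38.   40.8]
137 107 y [-33.5 -29.9 -26.1] x [-40.1  43.5]
143 12 y [-33.9 -30.2 -28.5] x [-32.4  37. ]
95 45 y [-10.9  -8.6  -5.7] x [-42.3  44.3]
101 39 y [-15.9 -12.8  -9.6] x [-40.7  43.4]
107 42 y [-19.3 -16.5 -12.8] x [-42.9  43. ]
113 49 y [-22.2 -20.  -16.4] x [-42.8  43.5]
119 41 y [-25.8 -23.6 -17.7] x [-43.1  39.2]
125 50 y [-29.8 -27.2 -24.2] x [-41.3  40.9]
131 69 y [-33.2 -30.8 -24. ] x [-42.6  44.5]
137 74 y [-34.5 -29.5 -24.4] x [-41.4  41.3]
```

View pics/s3.png

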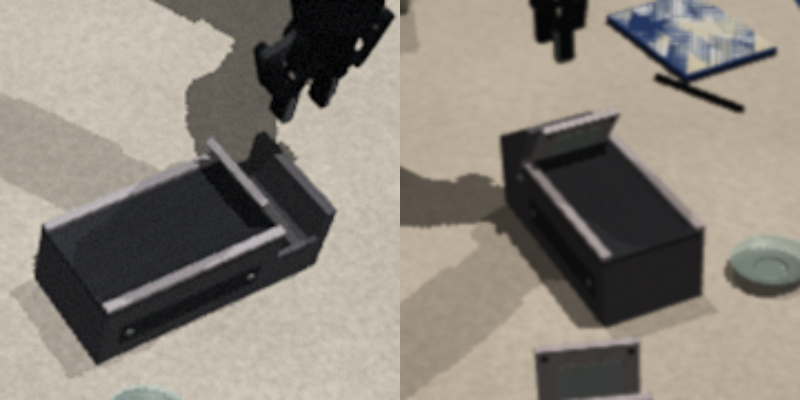

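The plate is standing in the trough, with its top edge at (238,172) left and (578,125) right, leaning about 30° back. I'll fit a plane for the exact tilt.

```bash
python3 - <<'E'
from h import *
e=dict(np.load('pics/side.npz'));
for c in (e,grab('side'),grab('side')):
    P=cloud(c);q=P-B0;y=q@BY;x=q@BX;z=P[...,2]
    m=(z>96)&(z<128)&(abs(x)<38)&(y>-45)&(y<5)
    p=P[m]; 
    for _ in range(3):
        n=np.linalg.svd(p-p.mean(0),full_matrices=False)[2][2]; r=(p-p.mean(0))@n; p=p[abs(r)<3]
    n*=np.sign(n@BY); print(len(p),'normal',n.round(3),'tilt deg',np.degrees(np.arccos(abs(n[2]))),'azim of n vs BY',np.degrees(np.arctan2(n@BX,n@BY)),'rms',r.std(),'mean local',((p.mean(0)-B0)@BX).round(1),((p.mean(0)-B0)@BY).round(1),p.mean(0)[2].round(1))
E
```

```text
187 normal [-0.229  0.812  0.538] tilt deg 57.485042806518706 azim of n vs BY 0.23529019817700192 rms 1.0687258914695754 mean local 0.4 -17.9 112.7
184 normal [-0.23   0.808  0.542] tilt deg 57.190174255226374 azim of n vs BY 0.12543214647891807 rms 1.02148183206199 mean local 0.3 -17.9 112.7
186 normal [-0.23   0.815  0.532] tilt deg 57.865633463663215 azim of n vs BY 0.25522599456123707 rms 1.0563375105827169 mean local -1.4 -17.9 112.6
```

The tilt is about 57.5°, which is marginal against the 57.3° needed. I'll grip the raised end along the plate, steepen it while held in the trough, then lift.

```bash
python3 - <<'E'
from h import *
t=np.radians(32); z=BY*np.sin(t)-np.array([0,0,np.cos(t)])
G=blk(0.3,-21,126)
plan(G-70*z,155,z)
E
```

```text
t 9.35 tcp [561.8 298.1 363.1] F [-0.7  0.3  0.2] w 59.7 -> [606.9 136.1 316.8]
shift [   1.1 -168.1   46.5] turn [-32.1  -0.2  -0.1]
```

>>> play_rows --commands '[[[0, -42, 0], [-8, 0, 0], 0.65], [[0, -84, 5], [-16, 0, 0], 0.65], [[0, -126, 15], [-24, 0, 0], 0.65], [[1, -168, 30], [-32, 0, 0], 0.65], [[1, -168, 46], [-32, 0, 0], 0.65]]'

```text
t: 9.98
tool_pos: [608.4, 132.1, 316.7]
orientation: [-0.13, 0.952, 0.273, -0.039]
contact_force: [-0.1, 0.5, -0.1]
grip_width: 29.8
gripper_force: 0.0
```

```bash
python3 - <<'E'
from h import *
t=np.radians(32); z=BY*np.sin(t)-np.array([0,0,np.cos(t)])
G=blk(0.3,-21,126)
plan(G,155,z)
d=grab('scene');e=grab('side');save('s4',np.hstack([cv2.resize(d['frame'][150:330,370:550],(400,400)),cv2.resize(e['frame'][60:240,220:400],(400,400))]))
E
```

```text
t 9.975 tcp [608.4 132.1 316.7] F [-0.1  0.5 -0.1] w 29.8 -> [596.7 171.7 257.4]
shift [ 0.5  3.7 72.2] turn [ 0.   0.1 -0.4]
```

View pics/s4.png

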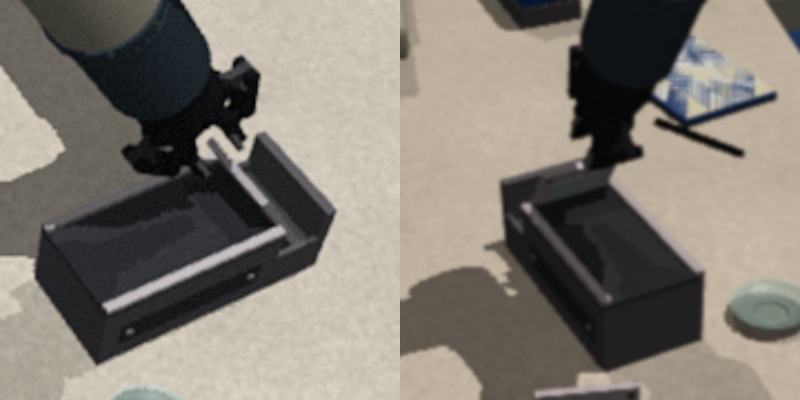

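The open fingers sit above the plate's raised end, at (225,150) left. I'll recheck now that the arm has settled.

```bash
python3 - <<'E'
from h import *
t=np.radians(32); z=BY*np.sin(t)-np.array([0,0,np.cos(t)])
plan(blk(0.3,-21,126),155,z)
E
```

```text
t 10.075 tcp [606.9 135.8 315.3] F [ 0.5  0.4 -0.6] w 30.0 -> [596.7 171.7 257.4]
shift [-0.4  1.  68.9] turn [-0.  -0.2 -0.3]
```

>>> play_rows --commands '[[[0, 1, 18], [0, 0, 0], 0.65], [[0, 1, 36], [0, 0, 0], 0.65], [[0, 1, 54], [0, 0, 0], 0.65], [[0, 1, 64], [0, 0, 0], 0.65], [[0, 1, 69], [0, 0, 0], 0.65]]'

```text
t: 10.7
tool_pos: [596.7, 173.3, 260.0]
orientation: [-0.134, 0.952, 0.273, -0.039]
contact_force: [0.2, 0.4, -0.3]
grip_width: 30.0
gripper_force: 0.0
```

>>> play_rows --commands '[[[0, 0, 0], [0, 0, 0], 0.65], [[0, 0, 0], [0, 0, 0], 0.8], [[0, 0, 0], [0, 0, 0], 1], [[0, 0, 0], [0, 0, 0], 1], [[0, 0, 0], [0, 0, 0], 1]]'

```text
t: 11.32
tool_pos: [597.4, 171.9, 261.2]
orientation: [-0.134, 0.952, 0.272, -0.038]
contact_force: [1.1, -3.1, 1.8]
grip_width: 6.8
gripper_force: 60.6
```

```bash
python3 - <<'E'
from h import *
# bottom contact corner (rear-face bottom) local: compute pose after rotating by 14 deg about it
t=np.radians(32.3); 
s=arm.state(); g=s['tool_pos']+155*Ro.from_quat(s['orientation']).apply([0,0,1])
print('grasp local',(g-B0)@BX,(g-B0)@BY,g[2])
r=Ro.from_rotvec(-np.radians(14)*BX); bot=g+(130-14)*Ro.from_quat(s['orientation']).apply([0,0,1]); print('bottom',(bot-B0)@BY,bot[2])
R1=r*Ro.from_quat(s['orientation']); z1=R1.apply([0,0,1]); print(z1)
plan(bot-116*z1,155,z1)
E
```

```text
grasp local 1.157846495538815 -21.14375853170445 129.6318496142493
bottom 40.20661244214394 31.183303657243968
[-0.08381527  0.29622742 -0.95143277]
t 11.325 tcp [597.4 171.9 261.2] F [ 1.1 -3.1  1.8] w 6.8 -> [580.9 229.5 289. ]
shift [-0.  65.6  8. ] turn [14.  0. -0.]
```

>>> play_rows --commands '[[[0, 22, 1], [5, 0, 0], 1], [[0, 44, 3], [9.5, 0, 0], 1], [[0, 65, 6], [14, 0, 0], 1], [[0, 65, 6], [14, 0, 0], 1], [[0, 65, 6], [14, 0, 0], 1]]'

```text
t: 11.95
tool_pos: [580.8, 228.6, 289.9]
orientation: [-0.137, 0.978, 0.156, -0.022]
contact_force: [0.3, -1.1, -0.4]
grip_width: 7.1
gripper_force: 60.2
```

>>> play_rows --commands '[[[0, 0, 0], [0, 0, 0], 1], [[0, 0, 0], [0, 0, 0], 1], [[0, 0, 0], [0, 0, 0], 1], [[0, 0, 0], [0, 0, 0], 1], [[0, 0, 0], [0, 0, 0], 1]]'

```text
t: 12.58
tool_pos: [580.9, 228.7, 289.9]
orientation: [-0.137, 0.978, 0.155, -0.022]
contact_force: [-0.5, -1.1, -3.9]
grip_width: 6.8
gripper_force: 59.6
```

```bash
python3 - <<'E'
from h import *
s=arm.state(); R=Ro.from_quat(s['orientation']);z=R.apply([0,0,1]); c=s['tool_pos']+(155+51)*z
print('plate centre',(c-B0)@BX,(c-B0)@BY,c[2],'tilt',np.degrees(np.arccos(-z[2])))
plan(s['tool_pos']+155*z+[0,0,150],155,z)
e=grab('side');save('s5',cv2.resize(e['frame'][40:240,200:400],(500,500)))
E
```

```text
plate centre 0.6833259444749653 19.681305792228436 93.95753938941385 tilt 18.008842635718292
t 12.575 tcp [580.9 228.7 289.9] F [-0.5 -1.1 -3.9] w 6.8 -> [580.9 228.7 439.9]
shift [ 1.000e-01  4.640e+01 -1.427e+02] turn [-0. -0.  0.]
```

View pics/s5.png

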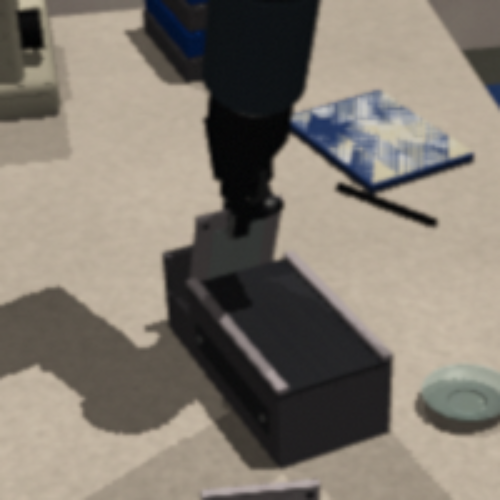

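It's held at 72°, with the plate between the fingers at (240,225), so step 2 is met. Now I'll lift it.

>>> play_rows --commands '[[[0, 0, -25], [0, 0, 0], 1], [[0, 0, -60], [0, 0, 0], 1], [[0, 0, -95], [0, 0, 0], 1], [[0, 0, -130], [0, 0, 0], 1], [[0, 0, -145], [0, 0, 0], 1]]'

```text
t: 13.25
tool_pos: [593.5, 185.1, 430.3]
orientation: [-0.138, 0.978, 0.155, -0.02]
contact_force: [0.4, 0.4, -3.3]
grip_width: 7.0
gripper_force: 59.8
```

```bash
cat > rk.py <<'E'
from h import *
ps=[]
for n in('scene','side'):
    d=grab(n);P=cloud(d);X,Y,Z=P[...,0],P[...,1],P[...,2]
    for lo,hi in((-285,-259),(-259,-235)):
        m=(X>450)&(X<585)&(Z>52)&(Z<66)&(Y>lo)&(Y<hi); p=P[m]
        if len(p)>20:
            for _ in range(3):
                k=np.polyfit(p[:,0],p[:,1],1); r=p[:,1]-np.polyval(k,p[:,0]); p=p[abs(r)<5]
            print(n,len(p),'y@515',np.polyval(k,515).round(1),'ang',np.degrees(np.arctan(k[0])).round(2),'x',np.percentile(p[:,0],[1,99]).round(1),'ywid',np.percentile(r,[3,97]).round(1),'z',np.median(p[:,2]).round(1))
    hsv=cv2.cvtColor(d['frame'],cv2.COLOR_RGB2HSV)
    m=(X>440)&(X<590)&(Y>-300)&(Y<-230)&(hsv[...,0]<20)&(hsv[...,1]>120)&(Z<25)
    if m.sum()>20: print('card',np.percentile(X[m],[1,99]).round(1),np.percentile(Y[m],[2,50,98]).round(1))
E
python3 rk.py; python3 - <<'E'
from h import *
s=arm.state();print(s['tool_pos'],s['grip_width'],s['contact_force'])
E
```

```text
scene 108 y@515 -267.6 ang -3.49 x [471.8 559.7] ywid [-3.1  2.8] z 59.2
scene 104 y@515 -246.7 ang -3.34 x [473.1 563.3] ywid [-2.9  2.7] z 60.0
card [463.5 563.6] [-264.3 -257.3 -251.3]
side 247 y@515 -269.5 ang -3.5 x [469.4 556.7] ywid [-2.9  4.2] z 58.1
side 239 y@515 -248.4 ang -3.4 x [470.8 557.6] ywid [-3.  4.] z 57.9
card [462.4 565.2] [-267.6 -256.9 -246.9]
[593.45761347 185.36233837 429.25401862] 6.920099070292498 [ 0.86585428  0.15046773 -4.08339066]
```

```bash
python3 - <<'E'
from h import *
plan([515,-257.8,280],155,ydir=(0.060,0.998,0))
plan([593.5,100,280],155,ydir=(0.060,0.998,0))
E
```

```text
t 13.35 tcp [593.5 185.4 429.3] F [ 0.9  0.2 -4.1] w 6.9 -> [ 515.  -257.8  435. ]
shift [ 197.4 -382.7 -131.1] turn [17.9 -2.9 19.3]
t 13.35 tcp [593.5 185.4 429.3] F [ 0.9  0.2 -4.1] w 6.9 -> [593.5 100.  435. ]
shift [ 23.4 -76.3 -30.9] turn [17.9 -2.9 19.3]
```

>>> play_rows --commands '[[[5, -15, -6], [4, -0.6, 4], 1], [[10, -30, -12], [8, -1.2, 8], 1], [[15, -50, -20], [12, -2, 13], 1], [[20, -65, -27], [18, -2.9, 19], 1], [[23, -76, -31], [18, -2.9, 19], 1]]'

```text
t: 13.98
tool_pos: [593.3, 101.2, 431.6]
orientation: [0.026, 1.0, -0.002, -0.003]
contact_force: [0.8, 0.1, -3.5]
grip_width: 7.4
gripper_force: 59.7
```

```bash
python3 - <<'E'
from h import *
plan([515,-257.8,280],155,ydir=(0.060,0.998,0))
E
```

```text
t 13.975 tcp [593.3 101.2 431.6] F [ 0.8  0.1 -3.5] w 7.4 -> [ 515.  -257.8  435. ]
shift [  59.6 -362.6   -1.8] turn [-0.2 -0.3  0.5]
```

>>> play_rows --commands '[[[6, -35, -3], [0, 0, 0], 1], [[13, -75, -4], [0, 0, 0], 1], [[20, -120, -4], [0, 0, 0], 1], [[27, -165, -4], [0, 0, 0], 1], [[33, -200, -4], [0, 0, 0], 1]]'

```text
t: 14.6
tool_pos: [549.3, -98.6, 437.6]
orientation: [0.026, 1.0, 0.0, -0.001]
contact_force: [0.2, -0.0, -2.8]
grip_width: 7.2
gripper_force: 59.7
```

>>> play_rows --commands '[[[6, -40, 0], [0, 0, 0], 1], [[13, -85, 0], [0, 0, 0], 1], [[20, -130, 0], [0, 0, 0], 1], [[25, -155, 0], [0, 0, 0], 1], [[27, -163, 0], [0, 0, 0], 1]]'

```text
t: 15.22
tool_pos: [513.6, -259.7, 438.0]
orientation: [0.027, 1.0, -0.0, -0.001]
contact_force: [0.9, 1.7, -3.3]
grip_width: 7.2
gripper_force: 59.7
```

>>> play_rows --commands '[[[0, 0, 0], [0, 0, 0], 1], [[0, 0, 0], [0, 0, 0], 1], [[0, 0, 0], [0, 0, 0], 1], [[0, 0, 0], [0, 0, 0], 1], [[0, 0, 0], [0, 0, 0], 1]]'

```text
t: 15.85
tool_pos: [514.1, -258.3, 439.2]
orientation: [0.027, 1.0, -0.002, -0.001]
contact_force: [-0.3, -0.4, -2.1]
grip_width: 6.8
gripper_force: 59.7
```

```bash
python3 - <<'E'
from h import *
plan([515,-257.8,280],155,ydir=(0.060,0.998,0))
for n in('scene','side'):
    d=grab(n);P=cloud(d);X,Y,Z=P[...,0],P[...,1],P[...,2]
    m0=(X>455)&(X<580)&(Y>-290)&(Y<-225)&(Z>150)&(Z<262)
    hsv=cv2.cvtColor(d['frame'],cv2.COLOR_RGB2HSV); m0&=hsv[...,2]>60
    p=P[m0]; print(n,len(p))
    if len(p)<30: continue
    print(' x',np.percentile(p[:,0],[1,50,99]).round(1),'z',np.percentile(p[:,2],[1,99]).round(1))
    q=p[(p[:,2]>160)&(p[:,2]<225)]
    Am=np.c_[q[:,0]-515,q[:,2]-180,np.ones(len(q))]; k=np.linalg.lstsq(Am,q[:,1],rcond=None)[0]; r=q[:,1]-Am@k; q=q[abs(r)<4]
    Am=np.c_[q[:,0]-515,q[:,2]-180,np.ones(len(q))]; k=np.linalg.lstsq(Am,q[:,1],rcond=None)[0]
    print(' face y@(515,180)',k[2].round(2),'yaw',np.degrees(k[0]).round(2),'lean',np.degrees(k[1]).round(2),'bottom est y',(k[2]-20*k[1]).round(1))
    save('s6'+n,d['frame'])
e=cv2.imread('pics/s6scene.png');f=cv2.imread('pics/s6side.png')
cv2.imwrite('pics/s6.png',np.hstack([cv2.resize(e[140:320,190:350],(356,400)),cv2.resize(f[180:380,220:400],(360,400))]))
E
```

```text
t 15.85 tcp [ 514.1 -258.3  439.2] F [-0.3 -0.4 -2.1] w 6.8 -> [ 515.  -257.8  435. ]
shift [-0.9  0.6  4.2] turn [-0.2 -0.1  0.3]
scene 196
 x [482.5 560.6 564.3] z [171.1 259.9]
 face y@(515,180) -256.98 yaw -6.56 lean 1.14 bottom est y -257.4
side 2388
 x [471.1 515.1 559.3] z [167.5 260.9]
 face y@(515,180) -263.82 yaw -3.0 lean -0.19 bottom est y -263.8
```

View pics/s6.png

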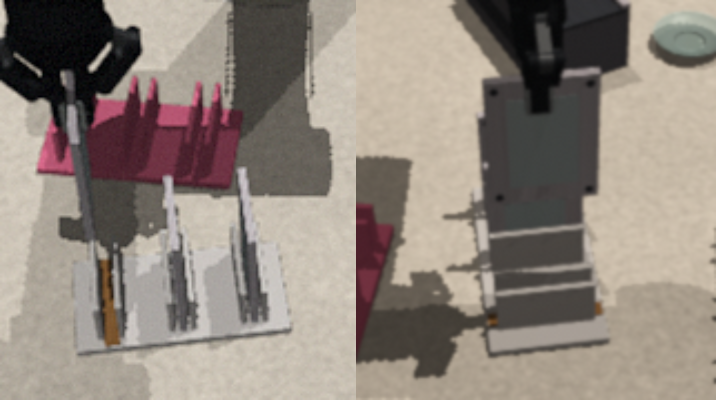

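The plate is held upright over the free slot, its front edge lined up with the brown card at (108,300) left. Both views put it about 2 mm too far toward -y, so I'll correct that and descend to just above the ribs.

>>> play_rows --commands '[[[0, 2, 20], [0, 0, 0], 1], [[0, 2, 45], [0, 0, 0], 1], [[0, 2, 70], [0, 0, 0], 1], [[0, 2, 90], [0, 0, 0], 1], [[0, 2, 98], [0, 0, 0], 1]]'

```text
t: 16.58
tool_pos: [513.7, -256.8, 340.0]
orientation: [0.027, 1.0, -0.001, -0.002]
contact_force: [-0.4, 0.1, -2.7]
grip_width: 7.0
gripper_force: 59.6
```

>>> play_rows --commands '[[[0, 0, 0], [0, 0, 0], 1], [[0, 0, 0], [0, 0, 0], 1], [[0, 0, 0], [0, 0, 0], 1], [[0, 0, 0], [0, 0, 0], 1], [[0, 0, 0], [0, 0, 0], 1]]'

```text
t: 17.2
tool_pos: [513.9, -256.9, 341.3]
orientation: [0.027, 1.0, -0.002, -0.001]
contact_force: [-0.5, -0.2, -3.0]
grip_width: 7.1
gripper_force: 59.6
```

```bash
python3 - <<'E'
from h import *
plan([515,-256.3,280-98],155,ydir=(0.060,0.998,0))
d=grab('side');P=cloud(d);X,Y,Z=P[...,0],P[...,1],P[...,2]
def fit(m,n):
    q=P[m]
    for _ in range(3):
        k=np.polyfit(q[:,0]-515,q[:,1],1); r=q[:,1]-np.polyval(k,q[:,0]-515); q=q[abs(r)<3]
    print(n,len(q),k[1].round(2),np.degrees(k[0]).round(2))
fit((X>475)&(X<555)&(Y>-290)&(Y<-225)&(Z>75)&(Z<115),'plate -y face low'); fit((X>475)&(X<555)&(Y>-290)&(Y<-225)&(Z>130)&(Z<155),'plate high')
fit((X>475)&(X<555)&(Y>-285)&(Y<-262)&(Z>20)&(Z<54),'rib1 -y face (expect slot-13.5)')
d=grab('scene')
im=d['frame'];save('s7',np.hstack([cv2.resize(im[190:310,200:340],(467,400)),cv2.resize(dict(np.load('pics/side.npz'))['frame'][230:370,250:365],(329,400))]))
E
```

```text
t 17.2 tcp [ 513.9 -256.9  341.3] F [-0.5 -0.2 -3. ] w 7.1 -> [ 515.  -256.3  337. ]
shift [-1.   0.6  4.3] turn [-0.2 -0.1  0.3]
plate -y face low 686 -262.62 -2.94
plate high 481 -262.35 -3.24
rib1 -y face (expect slot-13.5) 531 -270.64 -3.59
```

View pics/s7.png

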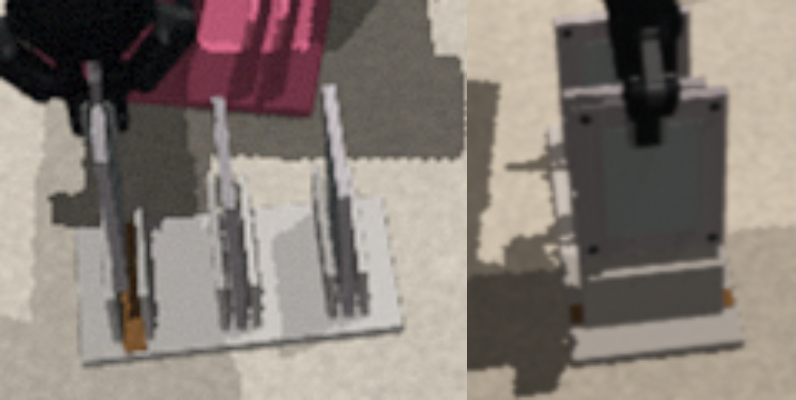

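The plate's lower edge is just above the ribs, at (120,290) left. The side fit says it is 1.5 mm too far toward -y, so I'll correct that and insert.

>>> play_rows --commands '[[[0, 1.5, 0], [0, 0, 0], 1], [[0, 1.5, 4], [0, 0, 0], 1], [[0, 1.5, 10], [0, 0, 0], 1], [[0, 1.5, 16], [0, 0, 0], 1], [[0, 1.5, 22], [0, 0, 0], 1]]'

```text
t: 17.92
tool_pos: [513.9, -255.5, 318.5]
orientation: [0.027, 1.0, -0.002, -0.001]
contact_force: [-0.4, 0.1, -2.4]
grip_width: 7.0
gripper_force: 59.8
```

>>> play_rows --commands '[[[0, 0, 6], [0, 0, 0], 1], [[0, 0, 12], [0, 0, 0], 1], [[0, 0, 18], [0, 0, 0], 1], [[0, 0, 24], [0, 0, 0], 1], [[0, 0, 30], [0, 0, 0], 1]]'

```text
t: 18.55
tool_pos: [513.9, -255.6, 288.8]
orientation: [0.027, 1.0, -0.002, -0.001]
contact_force: [0.3, 0.1, -3.0]
grip_width: 6.8
gripper_force: 59.8
```

>>> play_rows --commands '[[[0, 0, 2], [0, 0, 0], 1], [[0, 0, 4], [0, 0, 0], 1], [[0, 0, 5], [0, 0, 0], 1], [[0, 0, 6], [0, 0, 0], 1], [[0, 0, 6], [0, 0, 0], 1]]'

```text
t: 19.18
tool_pos: [513.9, -255.6, 283.2]
orientation: [0.027, 1.0, -0.002, -0.001]
contact_force: [-1.0, -0.7, -2.5]
grip_width: 7.2
gripper_force: 59.8
```

>>> play_rows --commands '[[[0, 0, 1], [0, 0, 0], 1], [[0, 0, 1.5], [0, 0, 0], 1], [[0, 0, 2], [0, 0, 0], 1], [[0, 0, 2], [0, 0, 0], 1], [[0, 0, 2], [0, 0, 0], 1]]'

```text
t: 19.8
tool_pos: [513.8, -255.7, 282.8]
orientation: [0.027, 1.0, -0.002, -0.0]
contact_force: [-3.6, 1.4, 7.6]
grip_width: 6.8
gripper_force: 61.5
```

Contact with the floor is felt. I'll verify the height before letting go.

```bash
cat > chk.py <<'E'
from h import *
s=arm.state();print(s['t'],s['tool_pos'],s['contact_force'],s['grip_width'])
for n in('side','scene'):
    d=grab(n);P=cloud(d);X,Y,Z=P[...,0],P[...,1],P[...,2];hsv=cv2.cvtColor(d['frame'],cv2.COLOR_RGB2HSV)
    for lo,hi,nm in((-285,-235,'insert'),(-215,-165,'A'),(-145,-95,'B')):
        m=(X>455)&(X<580)&(Y>lo)&(Y<hi)&(Z>100)&(Z<165)&(hsv[...,2]>50);p=P[m]
        t=m&(abs(X-515)>18)
        print(n,nm,m.sum(),'top z',np.percentile(Z[t],[90,98]).round(1),'x',np.percentile(p[:,0],[2,98]).round(1),'y',np.median(p[:,1]).round(1))
E
python3 chk.py
```

```text
19.8 [ 513.81355804 -255.74022749  282.84514533] [-3.59825446  1.39801116  7.6494002 ] 6.803602245836603
side insert 707 top z [139.5 140.8] x [471.8 559.6] y -261.0
side A 456 top z [139.3 141. ] x [474.1 562.4] y -190.0
side B 105 top z [139.1 140.9] x [477.8 490.6] y -118.5
scene insert 239 top z [141.5 143. ] x [491.  563.6] y -257.9
scene A 186 top z [141.9 143.6] x [476.5 565.9] y -188.3
scene B 218 top z [141.5 143.4] x [479.9 569.8] y -119.4
```

Its top is level with the stored inserts, so it is down. Now I'll release partly and withdraw straight up.

>>> play_rows --commands '[[[0, 0, -0.5], [0, 0, 0], 0.9], [[0, 0, -0.5], [0, 0, 0], 0.75], [[0, 0, -0.5], [0, 0, 0], 0.65], [[0, 0, -0.5], [0, 0, 0], 0.65], [[0, 0, -0.5], [0, 0, 0], 0.65]]'

```text
t: 20.52
tool_pos: [513.9, -255.6, 281.6]
orientation: [0.027, 1.0, -0.002, -0.001]
contact_force: [0.3, 0.3, 0.0]
grip_width: 29.6
gripper_force: 0.0
```

>>> play_rows --commands '[[[0, 0, -10], [0, 0, 0], 0.65], [[0, 0, -30], [0, 0, 0], 0.65], [[0, 0, -60], [0, 0, 0], 0.65], [[0, 0, -100], [0, 0, 0], 0.65], [[0, 0, -130], [0, 0, 0], 0.65]]'

```text
t: 21.15
tool_pos: [514.0, -255.3, 414.5]
orientation: [0.027, 1.0, -0.002, 0.001]
contact_force: [0.6, -0.6, -0.2]
grip_width: 30.3
gripper_force: 0.0
```

```bash
python3 chk.py
```

```text
21.15 [ 513.95457048 -255.26691267  414.50921121] [ 0.55352315 -0.59960963 -0.2377009 ] 30.278131138977336
side insert 976 top z [139.5 141.3] x [472.1 558.1] y -262.1
side A 903 top z [139.3 141.3] x [475.2 561.3] y -190.9
side B 527 top z [139.1 140.2] x [478.7 565.3] y -120.1
scene insert 225 top z [142.  143.9] x [474.6 563.3] y -257.9
scene A 187 top z [141.8 143.1] x [477.6 566.6] y -188.3
scene B 212 top z [142.1 144.5] x [480.6 571.1] y -119.3
```

The insert stands at the same height as the stored ones, which haven't moved, and the tool is clear.

```bash
python3 -c "
from bench import arm
print(arm.close_job())"
```

```text
the job is handed in; nothing more can be done
None
```

The insert was slid to the stop, tipped into the trough, lifted out and is standing released in the white rack's free slot, with the stored inserts unmoved in the last images; the job is handed in, and no verdict was returned.

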